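# Pin a drill template in its jig and click the clamp shut

## Task

Set up the drilling jig: put the template whose two holes match the jig's two pins (the long one) over both pins so that it lies flat, fully down on the steel blank. Then turn the jig's knob clockwise until it clicks past its detent into its notch, so that its clamp arm is locked over the end of the template. Leave the short template and everything else on the bench where it is.

Things in the scene. Friction and masses are not known exactly. Their poses are not given: they have to be found in the camera images.
- jig: The drilling jig, fixed to the bench: grey base plate 90 x 210 x 10 mm. Origin: centre of the base's underside; z up, y along its 210 mm length. A steel blank (34 x 100 mm, top 14 mm above the bench) with two upright pins is on its -y half (centre y = -40 mm), the knob on its +y half (axis at y = +63 mm).
- nest (a point): Point on the jig midway between the two pins, on the top face of the blank, 14 mm above the bench; axes as the jig's. The seated template has its origin here, its long axis (y) along the nest's y, either way round.
- pin_near_knob (a point): Centre of the top of the pin nearer the knob. Each pin is 10 mm thick, stands 22 mm above the blank (top 36 mm above the bench), and tapers to 4 mm over its last 6 mm. The two are 72 mm apart.
- pin_far_from_knob (a point): Centre of the top of the other pin.
- long_template: The template to use: loose aluminium plate 40 (x) x 112 (y) x 6 (z) mm, about 0.11 kg, lying flat, with two 13 mm through holes on its y axis, 72 mm apart, and an upright grip block in the middle, 12 (x) x 26 (y) mm, rising to 40 mm above the underside. Origin: centre of the underside. The two templates may have changed places.
- long_template_grip (a point): Centre of the long template's grip block, 30 mm above the plate's underside: a good place to grip, across the block's 12 mm (along x). Axes as the template's.
- short_template: A second template, alike but 84 mm long with its holes only 48 mm apart: it does not fit the pins. To be left where it is. Origin: centre of the underside, y along its length.
- clamp_knob (a joint): Angle of the knob with its clamp arm; grows clockwise seen from above, range 0 to 1.34 rad. Starts at 0 to 0.25, arm to the jig's +x side, clear of the template. Turns lightly up to 0.64, then a spring plunger resists (at most 0.25 N m) up to its hump at 0.97; past that it snaps on by itself to about 1.3 and is locked there, arm along the jig's -y over the template's end.
- knob_grip (a point): Point on the knob's axis at the height to grip, 62 mm above the bench. The knob is an upright black bar 46 mm long, 12 mm thick, from 38.5 to 72.5 mm above the bench, on a skirt of 40 mm diameter (top at 38.5 mm). The bar turns with the knob and lies along the clamp arm: from this point towards clamp_tip, horizontally.
- clamp_tip (a point): Point on the underside of the clamp arm, 58 mm from the knob's axis, 23 mm above the bench (the arm is 16 mm wide, 8 mm thick). The seated template's top is at 20 mm, so the arm passes 3 mm over it.
- green_bottle_foot (a point): Foot of a tall dark green bottle, fixed, 72 mm across, 235 mm high, between the jig and the templates' right-hand place: move the hand past it on its robot side, or over it, not in a wide arc. Other fixed bottles (up to 220 mm high) and a glass stand farther right, at x above 0.485, y below -0.10, and by the wall; two low things (a glass, a bare hub, 100 mm high at most) and a red bottle (130 mm) stand nearer the robot, at x below 0.385, y below 0.085.
- freewheel: bystander: dark toothed freewheel, 101 mm across, 34 mm high
- front_hub: bystander: metal hub with axle lying on its side, 55 x 130 x 55 mm
- tape_roll: bystander: roll of black tape lying flat, 62 mm across, 19 mm high
- hex_key: bystander: black L-shaped hex key, 29 x 103 x 6 mm
- oil_bottle: bystander: oil bottle with a long spout, 45 mm across, 165 mm high

How it is judged:
On the way:
1. the long template lies flat on the blank over both pins while the clamp knob is still open (below 0.6 rad) (x of long_template in the frame of nest between -0.004 and 0.004 m and y of long_template in the frame of nest between -0.004 and 0.004 m and z of long_template in the frame of nest between -0.0025 and 0.0025 m and angle between the y axis of long_template and the y axis of nest, either way round below 0.12 rad and angle between long_template's own z axis and vertical below 0.05 rad and value of joint clamp_knob below 0.6 rad), for 0.2 s.
At the end, for the whole second after the job is handed in: The long template lies flat on the blank over both pins (origin within 4 mm of the nest in x and y and 2.5 mm in height, long axis along the pins' line within 0.12 rad, tilt below 0.05 rad), at rest, and the clamp knob stands at rest past its detent (above 1.2 rad; locked it stands at about 1.3) (x of long_template in the frame of nest between -0.004 and 0.004 m and y of long_template in the frame of nest between -0.004 and 0.004 m and z of long_template in the frame of nest between -0.0025 and 0.0025 m and angle between the y axis of long_template and the y axis of nest, either way round below 0.12 rad and angle between long_template's own z axis and vertical below 0.05 rad and value of joint clamp_knob above 1.2 rad and velocity of joint clamp_knob between -0.1 and 0.1 rad/s and linear speed of long_template below 0.02 m/s); the robot touches nothing.
It fails at once if the short template is shifted by more than 40 mm (distance of short_template from where it was at the start of the episode above 0.04 m).
It fails at once if a bystander is shifted by more than 40 mm (distance of any of freewheel, front_hub, tape_roll, hex_key, oil_bottle from where it was at the start of the episode above 0.04 m).
It also fails if it takes over 48 s, if anything falls off the work surface, if the arm or the gripper's body presses on something with over 40 N, if the wrist force passes 120 N, or if a joint passes its speed limit or range.

## Robot

A 6-joint arm with a two-finger parallel gripper is mounted at the origin on a cart in front of the work surface, level with it; the furniture and walls round the work are solid. World frame = base frame: x ahead of the robot, y to its left, z up, the work surface at z = 0. Lengths are in m, angles in rad, forces in N, time in s.
With the tool pointing down it reaches from about 0.375 to 0.975 m from the base axis. Payload 3.8 kg.
Tool frame: the origin (TCP) lies midway between the tips of the shut fingers; the grasp point (between the pads) lies 19 mm behind it; x points along the fingers, y is the direction in which the jaws open and shut, and the axes are right-handed (so a half turn about x gives the same grasp; the last joint's range is limited). The gripper opens to 88 mm and grips with 3 to 60 N. Pads are 18 mm wide; open, the fingers measure 123 mm over their backs; the gripper's body (75 mm by 187 mm) begins 45 mm behind the grasp point.
Start: joints at [1.238, 0.264, 1.604, -0, 1.274, -0.037], TCP at [0.197, 0.646, 0.239] pointing down, gripper open.
Joint ranges: [-2.63, 2.63], [-0.94, 2.18], [0.31, 2.57], [-1.31, 4.45], [0, 2.66], [-2.55, 2.55]. Speed limits (rad/s): [2.57, 2.57, 3.14, 3.14, 3.14, 3.14].

## Interface

Orientations are given as a rotation vector (axis times angle).
In Python, from cell import manip, inverse_kinematics, cams, order gives the robot as it stands. Calls block until the motion is done:
- manip.move_pose(position, orientation): joint-space move of the TCP to a pose.
- manip.move_linear(position, rate=0.15, rot=None): straight line of the TCP; rot=None keeps the orientation; rate is the mean speed in m/s.
- manip.set_joints(angles): joint-space move.
- manip.set_gripper(opening, force=None): finger opening in m; force is the grip in N (None keeps the last); returns when the fingers have stopped.
- manip.dwell(seconds).
- inverse_kinematics(position, orientation): joint angles nearest the present ones, or None.
- manip.state(): the state.
- cams.capture(name): name is "scene" or "top" or "wrist"; returns a dict with "image" (480x640x3 uint8, blue, green, red), "z_map" (480x640 float32, m along the optical axis (not along the pixel's ray), 0 where there is no reading), "intrinsics" (3x3 intrinsics, pixels), "k1" (the pictures are not rectified: a ray, as slopes to the right and down, at radius r is drawn at 1 + k1 r^2 times it, then the intrinsics apply), "position" and "orientation" of the camera in the world; the wrist camera has in their place "T_tool_cam" (4x4, takes a point from camera to tool coordinates, whose origin is the TCP and whose axes are the tool frame's). Camera axes: x right, y down, z forward; pixel columns grow to the right and rows downward; lengths in m; the calibration is good to about 2 mm. A picture is of the moment at which its call begins: read the wrist's pose just before it.
A pose or a line that the arm cannot do raises manip.IKError and nothing moves.
- order.close_job(): hands the job in, once; it reports no verdict.
The state is a dict: "clock": time; "joint_pos": joint angles; "joint_velocities": joint speeds; "tau": joint torques, N m; "tool_pos": TCP position; "tcp_rot": TCP orientation; "contact_force": force on the tool from outside, world axes, zero at the start; "moment": the same for the moment, N m; "gripper_width": finger opening in m.
Only numpy, scipy, OpenCV 4.12 (cv2) and the standard library are available. Lean on these libraries where they do the work, as an engineer would, in place of code of your own. Each camera call takes 0.05 s, during which the arm holds its last target. There are 200 camera calls.

## Working session

There is one attempt and no reset: what is moved stays moved. The work goes in short steps, each a Python script; the robot and the scene stay as the last script left them, time stands still between calls to the robot, and variables do not carry over. Pictures are saved under pics/ and viewed, about 8 in all and at most 12, crops included, and the job is handed in when it is done.

```bash
mkdir -p pics
cat > h.py <<'E'
import numpy as np, cv2
from scipy.spatial.transform import Rotation as R
from cell import manip, inverse_kinematics, cams, order
def grab(name):
    s=manip.state(); c=cams.capture(name)
    if 'T_tool_cam' in c:
        T=np.eye(4);T[:3,:3]=R.from_rotvec(s['tcp_rot']).as_matrix();T[:3,3]=s['tool_pos'];T=T@np.array(c['T_tool_cam'])
    else:
        T=np.eye(4);o=np.array(c['orientation'],float);T[:3,:3]=o if o.shape==(3,3) else R.from_rotvec(o).as_matrix();T[:3,3]=c['position']
    c['T']=T; return c
def rays(c,uv):
    K=np.array(c['intrinsics'],float);k=float(c['k1'])
    uv=np.atleast_2d(np.array(uv,float)); d=np.c_[(uv[:,0]-K[0,2])/K[0,0],(uv[:,1]-K[1,2])/K[1,1]]
    s=d.copy()
    for _ in range(20): s=d/(1+k*(s**2).sum(1,keepdims=True))
    return np.c_[s,np.ones(len(s))]
def onplane(c,uv,z):
    d=rays(c,uv)@c['T'][:3,:3].T; o=c['T'][:3,3]
    return o+d*((z-o[2])/d[:,2])[:,None]
def cloud(c):
    v,u=np.mgrid[0:480,0:640]; r=rays(c,np.c_[u.ravel(),v.ravel()])*c['z_map'].reshape(-1,1)
    return (r@c['T'][:3,:3].T+c['T'][:3,3]).reshape(480,640,3)
def down(yaw): # tool x down, jaw axis y at angle yaw in the world xy plane
    y=np.array([np.cos(yaw),np.sin(yaw),0]);x=np.array([0,0,-1.]);return R.from_matrix(np.c_[x,y,np.cross(x,y)]).as_rotvec()
E
python3 - <<'E'
from h import *
for n in ('scene','top','wrist'):
    c=grab(n);cv2.imwrite(f'pics/{n}0.png',c['image']);np.save(f'{n}_cloud.npy',cloud(c));print(n,c['T'].round(3).tolist(),c['k1'],c['intrinsics'])
s=manip.state();print(s)
E
```

```text
scene [[-0.949, 0.278, -0.149, 0.714], [0.315, 0.846, -0.43, 0.599], [0.007, -0.455, -0.891, 1.275], [0.0, 0.0, 0.0, 1.0]] -0.02254508032349322 [[480.95737568   0.         314.33096084]
 [  0.         480.95737568 235.92738701]
 [  0.           0.           1.        ]]
top [[-0.109, -0.971, 0.212, 0.267], [-0.994, 0.106, -0.023, 0.016], [0.0, -0.213, -0.977, 1.13], [0.0, 0.0, 0.0, 1.0]] -0.04835762629099672 [[497.67875362   0.         321.95239521]
 [  0.         497.67875362 237.37380821]
 [  0.           0.           1.        ]]
wrist [[0.291, 0.918, 0.268, 0.128], [0.957, -0.279, -0.085, 0.667], [-0.003, 0.281, -0.96, 0.383], [0.0, 0.0, 0.0, 1.0]] -0.03627076161841456 [[344.5372267    0.         322.17166143]
 [  0.         344.5372267  239.07964102]
 [  0.           0.           1.        ]]
{'clock': 0.15, 'joint_pos': array([ 1.23812193e+00,  2.64557208e-01,  1.60503097e+00, -1.59412256e-05,
        1.27372860e+00, -3.68952633e-02]), 'joint_velocities': array([ 0.0001722 , -0.00230412, -0.00220373, -0.00035481, -0.00171978,
        0.00063952]), 'tau': array([-6.80902049e-04, -5.02848530e+01, -3.57468295e+01,  7.28813605e-02,
        2.50029325e-02, -1.00368093e-04]), 'tool_pos': array([0.1965774 , 0.6451697 , 0.23770531]), 'tcp_rot': array([ 0.23081992,  1.55860286, -0.23349456]), 'contact_force': array([-0.07957558,  0.1462095 , -0.21283798]), 'moment': array([ 0.00744484,  0.06493965, -0.01292751]), 'gripper_width': 0.08800592118021522}
```

View pics/scene0.png

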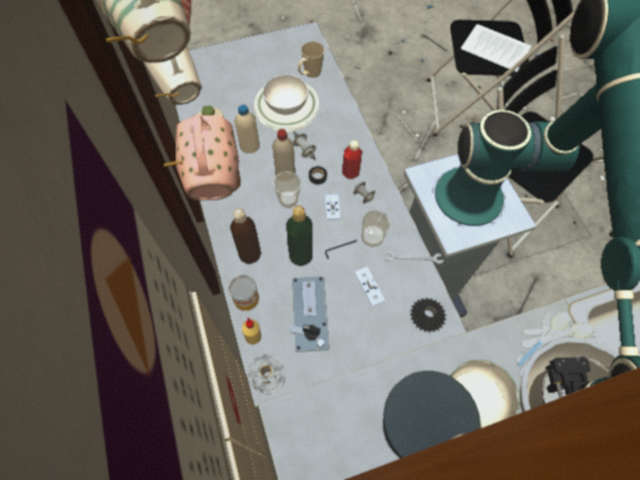

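View pics/top0.png

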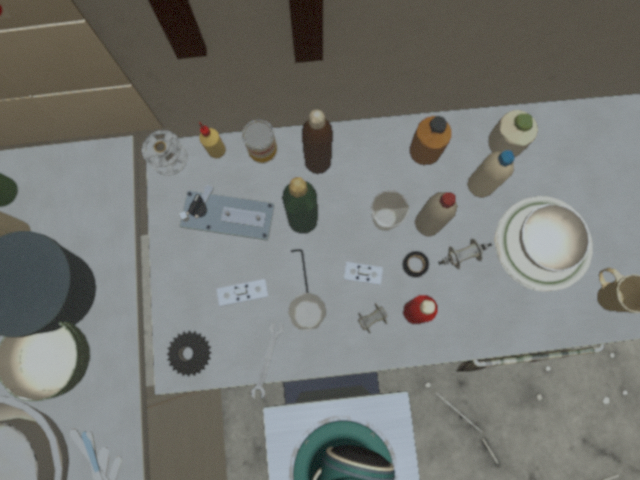

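The scene and top views show the jig at top pixel (227,215), with its knob at (197,205) and blank at (243,217). The long template is at (243,292) and the short one at (364,272). Next I'll get rough positions and take a closer look at the template and jig from the wrist.

Run:
```python
from h import *
c=grab('top')
P=lambda uv,z:onplane(c,uv,z)[0].round(4)
print('jig corners',onplane(c,[[187,191],[273,202],[267,241],[180,231]],.01).round(3).tolist())
print('knob',P((197,205),.06),'long',P((243,292),.006),'short',P((364,272),.006))
print('long ends',P((219,295),.006),P((268,288),.006),'bottle',P((304,228),0.0))
im=cv2.resize(c['image'][170:320,160:300],None,fx=5,fy=4*1.0,interpolation=cv2.INTER_CUBIC)
t=P((243,292),.006);e=P((268,288),.006)-P((219,295),.006)
yaw=np.arctan2(e[1],e[0])-np.pi/2
for z in (.25,):
  for k in (yaw,yaw+np.pi): print('ik',k,inverse_kinematics([t[0]-.03,t[1],z],down(k)))
```

```text
jig corners [[0.656, 0.293, 0.01], [0.606, 0.094, 0.01], [0.515, 0.115, 0.01], [0.56, 0.314, 0.01]]
knob [0.603  0.2602 0.06  ] long [0.4042 0.1799 0.006 ] short [ 0.4198 -0.0978  0.006 ]
long ends [0.4032 0.2346 0.006 ] [0.4071 0.1228 0.006 ] bottle [0.5386 0.0277 0.    ]
ik -3.1067230720350034 None
ik 0.0348695815547897 [ 0.38812928 -0.25588973  2.10491452  0.          1.29256786  0.3532597 ]
```

```bash
python3 - <<'E'
from h import *
manip.move_pose([.404,.18,.2],down(.035))
c=grab('wrist');cv2.imwrite('pics/w1.png',c['image']);np.savez('w1.npz',**{k:c[k] for k in('image','z_map','intrinsics','k1','T')})
print(c['T'][:3,3],c['T'][:3,2],manip.state()['clock'])
manip.move_pose([.56,.19,.22],down(-.235))
c=grab('wrist');cv2.imwrite('pics/w2.png',c['image']);np.savez('w2.npz',**{k:c[k] for k in('image','z_map','intrinsics','k1','T')})
print(c['T'][:3,3],c['T'][:3,2],manip.state()['clock'])
E
python3 -c "
import cv2,numpy as np
a=cv2.imread('pics/w1.png');b=cv2.imread('pics/w2.png')
cv2.imwrite('pics/w12.png',np.vstack([cv2.resize(a,(400,300)),cv2.resize(b,(400,300))]))"
```

```text
[0.40195893 0.25363296 0.34629487] [ 0.01000333 -0.28178084 -0.95942665] 2.1
[0.57639461 0.26137245 0.36485246] [-0.06873811 -0.27526634 -0.95890746] 2.825
```

View pics/w12.png

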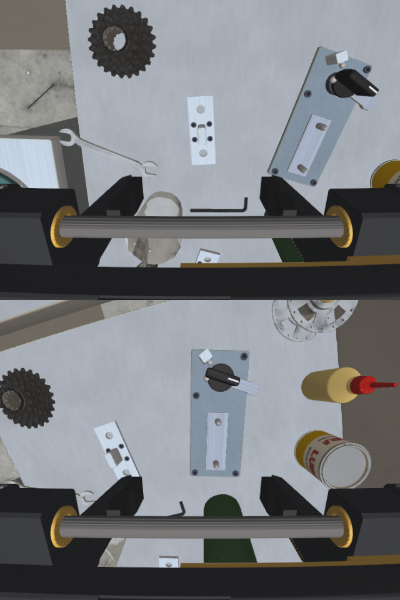

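The upper half (w1) shows the long template around full-res pixel (322,210). The lower half (w2) shows the jig, with the knob around (355,120) and the pins around (349,200) and (343,260). I'll enlarge both.

```bash
python3 -c "
import cv2,numpy as np
a=cv2.imread('pics/w1.png')[140:280,270:370];b=cv2.imread('pics/w2.png')[70:290,295:425]
A=cv2.resize(a,(400,560),interpolation=cv2.INTER_CUBIC);B=cv2.resize(b,(390,660),interpolation=cv2.INTER_CUBIC)
B=cv2.resize(b,(354,600),interpolation=cv2.INTER_CUBIC)
C=np.zeros((600,760,3),np.uint8);C[:560,:400]=A;C[:,405:759]=B
cv2.imwrite('pics/c12.png',C)"
```

```text
(no output)
```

View pics/c12.png

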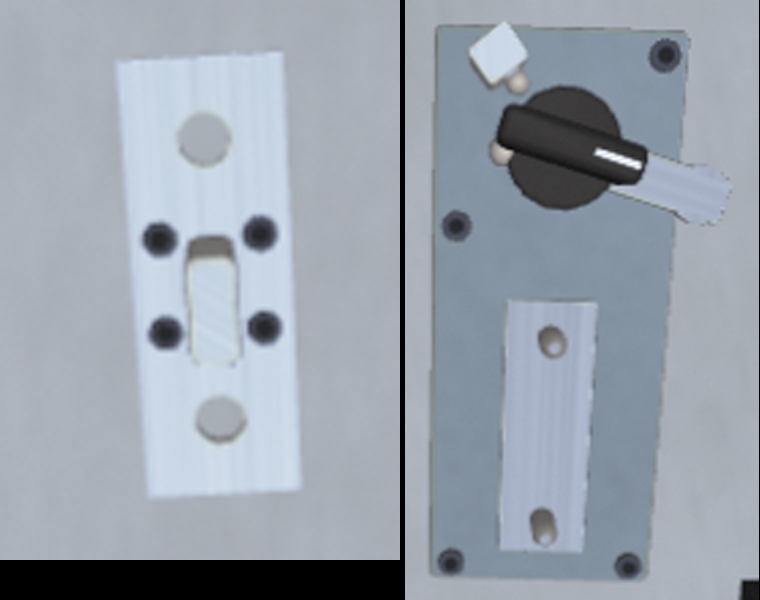

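The left crop (4×) shows the plate corners at (117,61), (283,52), (300,489) and (150,497). The right crop (2.72×) shows the blank corners at (508,300), (597,302), (583,552) and (500,549). Its pin tips are near (555,348) and (544,534), and the bar runs from about (512,124) to (632,167).

Run:
```python
from h import *
w1=dict(np.load('w1.npz'));w2=dict(np.load('w2.npz'))
f1=lambda p:(np.array(p,float)+.5)/4-.5+[270,140]
f2=lambda p:(np.array(p,float)-[405,0]+.5)/[354/130,600/220]-.5+[295,70]
def rect(q,n):
    c=q.mean(0);d=(q[2]+q[3]-q[0]-q[1])[:2]/2;print(n,'centre',c.round(4),'len',np.linalg.norm(d).round(4),'wid',np.linalg.norm((q[1]+q[2]-q[0]-q[3])[:2]/2).round(4),'y-axis(up) yaw',(np.arctan2(-d[1],-d[0])-np.pi/2).round(4))
rect(onplane(w1,f1([[117,61],[283,52],[300,489],[150,497]]),.006),'plate')
h=onplane(w1,f1([[204,139],[220,418]]),.006);print('holes',h.round(4),h.mean(0),np.linalg.norm(h[0]-h[1]))
g=onplane(w1,f1([[190,256],[237,256],[240,366],[192,366]]),.040);rect(g,'block top')
rect(onplane(w2,f2([[508,300],[597,302],[583,552],[500,549]]),.014),'blank')
rect(onplane(w2,f2([[437,24],[689,32],[647,580],[430,576]]),.010),'base')
p=onplane(w2,f2([[555,348],[544,534]]),.036);print('pins',p.round(4),p.mean(0),np.linalg.norm(p[0]-p[1]))
b=onplane(w2,f2([[513,124],[634,166]]),.0725);print('bar',b.round(4),b.mean(0),np.arctan2(*(b[1]-b[0])[[1,0]]))
# long plate seen in w2 gives nothing; z_map check
for n,w,uv in(('plate',w1,f1([140,120])),('blank',w2,f2([580,430]))):
    P=cloud(w);u,v=np.round(uv).astype(int);print(n,np.median(P[v-2:v+3,u-2:u+3].reshape(-1,3),0))
print(manip.state()['clock'])
```

```text
plate centre [0.4051 0.1834 0.006 ] len 0.1118 wid 0.0397 y-axis(up) yaw 0.0928
holes [[0.4016 0.2195 0.006 ]
 [0.4082 0.1483 0.006 ]] [0.40492961 0.18390778 0.006     ] 0.07142783331006526
block top centre [0.4055 0.1841 0.04  ] len 0.0256 wid 0.0108 y-axis(up) yaw 0.0592
blank centre [0.5794 0.167  0.014 ] len 0.0993 wid 0.0332 y-axis(up) yaw -0.2563
base centre [0.5894 0.2061 0.01  ] len 0.2076 wid 0.0886 y-axis(up) yaw -0.2581
pins [[0.5883 0.2016 0.036 ]
 [0.5697 0.1342 0.036 ]] [0.57900748 0.16788416 0.036     ] 0.06999883584028155
bar [[0.589  0.2762 0.0725]
 [0.6215 0.2563 0.0725]] [0.60523571 0.26623706 0.0725    ] -0.5489123500157801
plate [0.38628071 0.22319087 0.00630516]
blank [0.59204279 0.16421866 0.01439671]
2.825
```

Run:
```python
from h import *
P=np.concatenate([np.load(f'{n}_cloud.npy').reshape(-1,3) for n in('scene','top')]+[cloud(dict(np.load('w2.npz'))).reshape(-1,3)])
def clear(x,y,yaw,z):
    q=P[(P[:,2]>z-.01)&(P[:,2]<z+.25)]-[x,y,0];c,s=np.cos(yaw),np.sin(yaw)
    a=q[:,0]*c+q[:,1]*s;b=-q[:,0]*s+q[:,1]*c
    m=(abs(a)<.13)&(abs(b)<.075);print(yaw,m.sum());
    if m.sum(): print(np.c_[a,b,q[:,2]][m][np.argsort(np.maximum(abs(a[m])-.094,abs(b[m])-.0375))[:3]].round(3))
clear(.5793,.1673,-.257,.089)
for k in(1.02,.7,.4,.1,-.23):clear(.6054,.267,k,.107)
# pick
manip.set_gripper(.05)
manip.move_pose([.405,.184,.10],down(.092))
manip.move_linear([.405,.184,.013],rate=.1)
manip.set_gripper(0,force=35)
s=manip.state();print(s['gripper_width'],s['tool_pos'],s['contact_force'])
manip.move_linear([.405,.184,.12],rate=.15)
c=grab('wrist');s=manip.state();cv2.imwrite('pics/w3.png',c['image']);np.savez('w3.npz',**{k:c[k] for k in('image','z_map','intrinsics','k1','T')},tp=s['tool_pos'],tr=s['tcp_rot'])
print(s['gripper_width'],s['tool_pos'],s['contact_force'],s['clock'])
cv2.imwrite('pics/c3.png',cv2.resize(c['image'][200:400,180:460],(784,560),interpolation=cv2.INTER_CUBIC))
```

```text
-0.257 91818
[[0.027 0.007 0.278]
 [0.027 0.007 0.278]
 [0.027 0.007 0.263]]
1.02 90834
[[-0.059 -0.003  0.299]
 [-0.06  -0.002  0.298]
 [-0.06  -0.003  0.298]]
0.7 91646
[[-0.065 -0.009  0.3  ]
 [-0.065 -0.009  0.298]
 [-0.065 -0.009  0.299]]
0.4 87005
[[-0.074 -0.017  0.298]
 [-0.074 -0.016  0.299]
 [-0.074 -0.018  0.297]]
0.1 85105
[[-0.087 -0.031  0.298]
 [-0.087 -0.031  0.298]
 [-0.087 -0.031  0.298]]
-0.23 82172
[[-0.099 -0.049  0.297]
 [-0.104 -0.05   0.293]
 [-0.092 -0.05   0.307]]
0.011855783121913844 [0.40506613 0.1840128  0.01313935] [ 0.4588685  -0.28019322  1.57895722]
0.011774844927119547 [0.40392694 0.18357654 0.11870966] [-1.63116937 -0.13810723 -0.73013532] 6.925
```

View pics/c3.png

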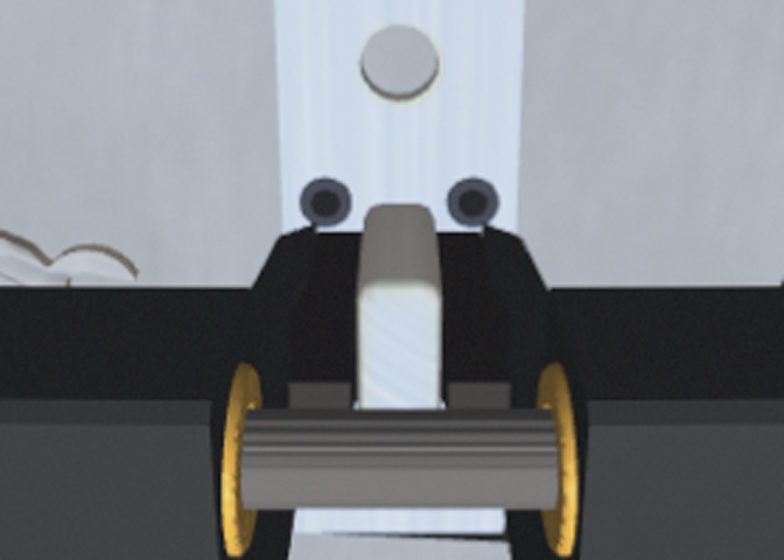

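Run:
```python
from h import *
w=dict(np.load('w3.npz'));Rt=R.from_rotvec(w['tr']).as_matrix()
uv=(np.array([[400,61.5],[276,100],[523.5,100]])+.5)/2.8-.5+[180,200]
p=onplane(w,uv,w['tp'][2]-.0071);print(((p-w['tp'])@Rt).round(4))
# along template: hole should be 0.036 from the origin
print('yaw now',np.arctan2(Rt[1,1],Rt[0,1]), 'tilt',Rt[:,0])
P=np.concatenate([np.load(f'{n}_cloud.npy').reshape(-1,3) for n in('scene','top')])
def clear(x,y,yaw,z):
    q=P[(P[:,2]>z-.01)&(P[:,2]<z+.2)]-[x,y,0];c,s=np.cos(yaw),np.sin(yaw)
    a=q[:,0]*c+q[:,1]*s;b=-q[:,0]*s+q[:,1]*c
    m=(abs(a)<.13)&(abs(b)<.075);print(yaw,m.sum());
    if m.sum(): print(np.c_[a,b,q[:,2]][m][np.argsort(np.maximum(abs(a[m])-.094,abs(b[m])-.0375))[:3]].round(3))
clear(.5793,.1673,-.257,.089)
for k in(1.02,.7,.4,.1,-.23):clear(.6054,.267,k,.107)
```

```text
[[ 0.0071  0.0008 -0.0363]
 [ 0.0071 -0.0197 -0.0297]
 [ 0.007   0.0212 -0.0297]]
yaw now 0.09202114287286169 tilt [-2.27142075e-03 -8.99053735e-04 -9.99997016e-01]
-0.257 0
1.02 0
0.7 0
0.4 0
0.1 29
[[ 0.124 -0.058  0.099]
 [ 0.125 -0.065  0.098]
 [ 0.125 -0.063  0.097]]
-0.23 0
```

```bash
cat > place.py <<'E'
from h import *
yaw=-.257;rot=down(yaw);M=R.from_rotvec(rot).as_matrix()
T=(np.array([.5793,.1673,0])-M@[0,.0008,-.0003])[:2];print('target',T)
manip.move_pose([*T,.12],rot)
cmd=T.copy()
for z in (.06,.056):
    manip.move_linear([*cmd,z],rate=.1);manip.dwell(.25)
    s=manip.state();e=T-s['tool_pos'][:2];cmd=cmd+e
    print('err',e.round(4),s['tool_pos'][2],s['contact_force'].round(1))
f0=s['contact_force']
for z in (.046,.040,.034,.0285):
    manip.move_linear([*cmd,z],rate=.05)
    s=manip.state();f=s['contact_force']-f0;print(z,s['tool_pos'].round(4),f.round(1))
    if abs(f).max()>20: print('STOP');break
print(s['clock'],s['gripper_width'],s['moment'])
E
python3 place.py
```

```text
target [0.57845002 0.1672132 ]
err [-0.0007 -0.0001] 0.060873419435349144 [-0.1  0.  -1.1]
err [0.0007 0.0001] 0.056014156907862836 [-0.   0.  -0.4]
0.046 [0.5777 0.1671 0.0451] [-0.2  0.3 -0.2]
0.04 [0.578  0.1671 0.0394] [ 0.2  0.3 -0.2]
0.034 [0.578  0.1671 0.0335] [ 0.1 -0.5 -0.5]
0.0285 [0.578  0.1671 0.028 ] [ 0.3 -0.3  0.3]
10.3 0.011576041393342234 [-0.06501608  0.10186096  0.02580536]
```

Run:
```python
from h import *
p=manip.state()['tool_pos']
manip.move_linear([p[0],p[1],.0275],rate=.03);print(manip.state()['contact_force'])
manip.set_gripper(.03);manip.dwell(.2)
manip.move_linear([p[0],p[1],.16],rate=.2)
manip.move_pose([.56,.19,.22],down(-.235));manip.dwell(.2)
c=grab('wrist');cv2.imwrite('pics/w4.png',c['image']);np.savez('w4.npz',**{k:c[k] for k in('image','z_map','intrinsics','k1','T')})
cv2.imwrite('pics/c4.png',cv2.resize(c['image'][70:290,295:425],(354,600),interpolation=cv2.INTER_CUBIC));print(manip.state()['clock'])
```

```text
[ 0.74520953 -0.17600142 -0.31789768]
12.65
```

View pics/c4.png

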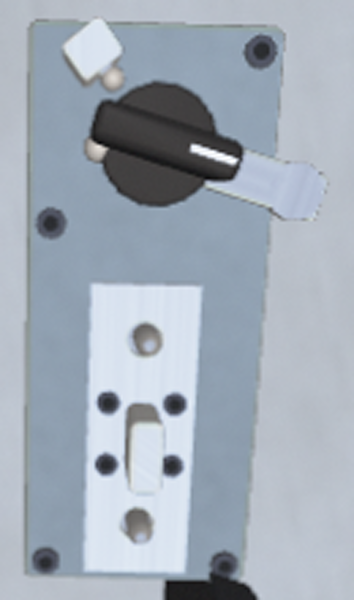

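The template is over both pins: plate corners are at about (91,284), (203,288), (186,572) and (84,570), and both pin tips stick out of the holes. I'll check the seat numerically, then the heights around the knob.

```bash
cat > knob.py <<'E'
from h import *
w=dict(np.load('w4.npz'));f=lambda p:(np.array(p,float)+.5)/[354/130,600/220]-.5+[295,70]
q=onplane(w,f([[91,284],[203,288],[186,572],[84,570]]),.020);d=q[0]+q[1]-q[2]-q[3]
print('plate',q.mean(0),'yaw',np.arctan2(d[1],d[0])-np.pi/2,'size',np.linalg.norm(d)/2)
C=cloud(w)
for n,p in dict(block=(92,50),peg1=(112,78),peg2=(95,150),plateA=(105,310),plateB=(170,555)).items():
    u,v=np.round(f(p)).astype(int);print(n,np.median(C[v-1:v+2,u-1:u+2].reshape(-1,3),0).round(4))
b=onplane(w,f([[105,119],[231,165]]),.0725);print('bar',b.mean(0),np.arctan2(*(b[1]-b[0])[[1,0]]))
E
python3 knob.py
```

```text
plate [0.5783717  0.16641417 0.02      ] yaw -0.25632588314284166 size 0.11128419370562588
block [0.59   0.2999 0.0389]
peg1 [0.595  0.2904 0.0379]
peg2 [0.5847 0.2694 0.039 ]
plateA [0.5756 0.2158 0.0204]
plateB [0.579  0.1162 0.0198]
bar [0.60515295 0.26598289 0.0725    ] -0.5655476810215431
```

```bash
cat > turn.py <<'E'
from h import *
K=np.array([.6047,.2668]);y0=1.016;z=.0465
manip.set_gripper(.045)
manip.move_pose([*K,.16],down(y0))
manip.move_linear([*K,.10],rate=.15);manip.dwell(.2)
e=K-manip.state()['tool_pos'][:2];cmd=K+e;print('err',e)
manip.move_linear([*cmd,z],rate=.1)
f0=manip.state()['contact_force'];print(f0)
manip.set_gripper(0,force=25)
s=manip.state();print('w',s['gripper_width'],s['tool_pos'],s['contact_force'].round(1),s['clock'])
if abs(s['gripper_width']-.012)<.003:
    for yaw in np.arange(y0,-.26,-.16)[1:].tolist()+[-.24]:
        manip.move_pose([*cmd,z],down(yaw));s=manip.state()
        print(round(yaw,2),s['contact_force'].round(1),s['moment'].round(2),round(s['gripper_width'],4))
        if np.linalg.norm(s['contact_force']-f0)>35: print('STOP');break
print(s['clock'])
E
python3 turn.py
```

```text
err [-0.0011322  -0.00043885]
[0.60882912 1.0780502  0.25391573]
w 0.01204708201148396 [0.60416497 0.26691498 0.04696477] [ 0.5  1.8 -0.5] 16.175
0.86 [1.9 3.7 0.9] [ 0.5  -0.25  0.01] 0.0115
0.7 [3.1 5.3 0.1] [ 0.65 -0.34 -0.05] 0.0117
0.54 [ 3.5  4.4 -1.4] [ 0.66 -0.38 -0.01] 0.0119
0.38 [ 3.2  4.6 -1. ] [ 0.68 -0.51 -0.05] 0.0118
0.22 [ 3.8  5.  -1.1] [ 0.71 -0.54  0.31] 0.0119
0.06 [ 3.3  4.5 -1.8] [ 0.83 -0.72  0.21] 0.0118
-0.1 [6.  5.  1.4] [ 0.58 -0.87 -0.08] 0.012
-0.24 [ 5.1  4.7 -1.6] [ 0.71 -0.67 -0.04] 0.0118
18.3583
```

The moment about z rose to 0.3 N m and then dropped, as expected when it passes the detent. Now I'll release the knob and check.

Run:
```python
from h import *
p=manip.state()['tool_pos']
manip.set_gripper(.045);manip.dwell(.2)
manip.move_linear([p[0],p[1],.16],rate=.2)
manip.move_pose([.56,.19,.22],down(-.235));manip.dwell(.2)
c=grab('wrist');np.savez('w5.npz',**{k:c[k] for k in('image','z_map','intrinsics','k1','T')})
cv2.imwrite('pics/c5.png',cv2.resize(c['image'][70:290,295:425],(354,600),interpolation=cv2.INTER_CUBIC));s=manip.state();print(s['clock'],s['contact_force'])
```

```text
20.6833 [0.17809318 0.18704798 0.80606615]
```

View pics/c5.png

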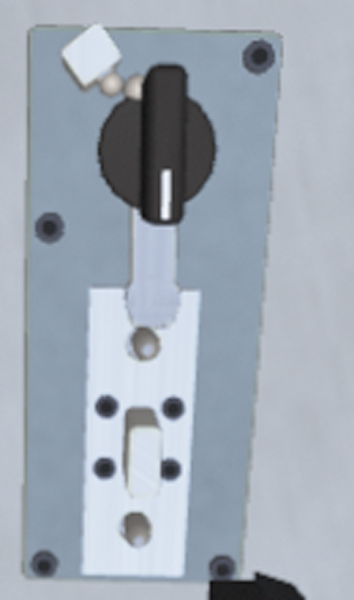

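The arm now lies along the jig's -y over the template's end (tip at about (152,310)). The knob's peg meets the plunger at (135,88), and the template is unchanged. I'll do one numeric check before handing in.

Run:
```python
from h import *
w=dict(np.load('w5.npz'));f=lambda p:(np.array(p,float)+.5)/[354/130,600/220]-.5+[295,70]
b=onplane(w,f([[165,75],[163,212]]),.0725);a=np.arctan2(*(b[1]-b[0])[[1,0]]);print('bar',a,'turned',-.557-a)
q=onplane(w,f([[89,289],[200,291],[184,577],[82,575]]),.020);d=q[0]+q[1]-q[2]-q[3]
print('plate',q.mean(0),'yaw',np.arctan2(d[1],d[0])-np.pi/2)
if -.557-a>1.1: order.close_job();print('closed')
```

```text
bar -1.7957206211356131 turned 1.238720621135613
plate [0.57805778 0.1661734  0.02      ] yaw -0.2539729095637264
the job is handed in; nothing more can be done
closed
```

The long template is seated over both pins and the knob is turned past its detent, with the clamp arm over the template's end. I handed the job in at about 21 s on the robot's clock.

- **Template:** It went down over the pins with almost no contact force. The wrist camera put its top at 20 mm near both ends before I turned the knob. In the last picture its centre was within about 1.5 mm of the nest and its yaw within 0.005 rad of the jig's.
- **Knob:** I measured a turn of about 1.24 rad. The moment about the vertical axis rose to 0.3 N m and then fell to near zero, as expected when it snaps past the hump. After I let go, the arm lay along the jig's -y over the template.
- **Not measured directly:** The joint angle itself isn't readable. The starting angle of about 0.06 rad is inferred from the bar's measured direction and the stated locked position, which puts the final angle at about 1.3 rad.
- **Others:** No check failed or disagreed. I kept clear of the short template and bystanders, but did not re-measure where they stand.

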